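# Nip a glued lino block in the lever press

## Task

A lino tile freshly glued to its wooden block lies ready under the platen of the small lever press and has to be nipped. Flip the press's safety catch right back, so that it no longer stands under the lever's pin, then take the lever by its rubber grip and draw it down steadily, feeling for the point where the platen seats on the block (the height screw is never left at the same setting), and pull about 15 mm further at the grip for a firm but not brutal squeeze. Finish while holding the lever down there - let go and its spring lifts it again - with the block not shifted on the bed and the things standing around left alone.

Things in the scene. Friction and masses are not known exactly. Their poses are not given: they have to be found in the camera images.
- press: Fixed lever press with a grey-green cast base (x -120 to 160, y -100 to 100 mm, 30 mm high). Origin on the table under the bed's centre, z up. -x points to the operator's end, where the lever sticks out; +x to the two cheek plates (180 mm high, x 78 to 122, |y| under 42 mm) that carry the lever; +y is the catch's side. Posts 14 mm thick, 145 mm high stand at (-48, 55) and (42, -55) mm.
- lever_pull (a joint): Lever angle, rad: 0 = fully up (sloping 0.50 above level, outer end up), grows as it is pulled down; 0.50 is level, 0.66 its stop. A spring brings it back up if let go (3 to 6 N at the grip on the way down). Depending on the hidden height screw the platen seats on the block at 0.32 to 0.44. With the catch engaged the lever moves no more than 0.03.
- lever_grip (a point): Centre of the black rubber grip at the lever's outer end: a cylinder 28 mm thick and 110 mm long running along the lever, this point 320 mm from the lever's hinge. About 293 mm above the table with the lever up, 150 to 200 mm with the platen seated. Nothing of its own height within 90 mm sideways.
- lever: The steel lever, bar 30 x 12 mm, with its rubber grip. Origin at the centre of its hinge: 100 mm from the press origin along the press's +x, 140 mm above the table. The hinge axis is its y axis (parallel to the press's y); the grip's centre moves on a circle of 320 mm radius about it, in the press's x-z plane.
- catch (a joint): Safety catch angle, rad: 0 = engaged (a flat steel prop 155 mm long, leaning 0.21 towards the operator's end, stands under the lever's side pin), grows as it is flipped back towards the press's +x; 1.3 = right back on its stop. It turns easily (under 1 N); beyond 0.25 (upright) it falls back by its own weight and stays. Clear of the pin from about 0.2.
- catch_grip (a point): On the catch's steel peg, which sticks out along the press's +y from the prop: 12 mm thick, from y = 86 to 155 mm, a 17 mm black ball at its end; this point is at y = 128 mm, beyond the edge of the base. Engaged: 148 mm above the table, x = 13 mm; right back: 94 mm above it, x = 128 mm. Nothing else of the press is at y above 100 mm; the lever's pin above it ends at y = 88 mm, 199 mm high.
- catch_hinge (a point): Point on the hinge axis of the catch, in the plane of catch_grip (y = 128 mm): 35 mm from the press origin along +x, 45 mm above the table. The axis is the press's y axis; catch_grip moves on a circle of 105 mm radius about it.
- platen: Platen under the lever: aluminium plate 130 x 140 x 14 mm with a rubber face; origin at the centre of its underside. Goes straight down 0.3 mm per mm at the grip. As it seats, the pull at the grip rises by about 3 N almost at once (its weight is taken), then about 0.5 N per mm at the grip while a spring in its head gives, for about 35 mm; beyond that it is solid.
- block: The work: plywood block 90 x 70 x 22 mm with a lino top, lying loose on the felt bed (bed 33 mm above the table) under the platen. Origin at the centre of its underside.
- glue_bottle: White round plastic bottle, 60 mm thick, 160 mm high, beside the press on the side away from the catch. Origin at its foot. Leave alone.
- brayer: Ink roller with a wooden handle, lying on the table below the lever's outer end, 165 mm long, 32 mm high. Leave alone.
- paint_tub: White round tub with a lid, 76 mm thick, 85 mm high, beside the press on the side away from the catch. Leave alone.
- brush_mug: White mug 80 mm thick with brushes standing in it, about 250 mm high in all. Leave alone.
- paper_roll: Standing paper towel roll, 110 mm thick, 220 mm high. Leave alone.
- spare_blocks: Two spare lino blocks stacked, 104 x 78 x 44 mm. Leave alone.

How it is judged:
By the outcome, as a careful person would: the job done as asked, in the order asked, and still so for the second after the job is handed in, while the arm keeps its last pose, push and grip.
It also fails if it takes over 61 s, if anything falls off the work surface, if the arm or the gripper's body presses on something with over 40 N, if the wrist force passes 120 N, or if a joint passes its speed limit or range.

## Robot

A 7-joint arm with a two-finger parallel gripper is mounted at the origin on the work surface. World frame = base frame: x ahead of the robot, y to its left, z up, the work surface at z = 0. Lengths are in m, angles in degrees, forces in N, time in s.
With the tool pointing down it reaches from about 0.4 to 0.925 m from the base axis. Payload 4.1 kg.
Tool frame: the origin (TCP) lies midway between the tips of the shut fingers; the grasp point (between the pads) lies 19 mm behind it (arm.tcp_to_grasp is the distance from the TCP to the grasp point, in m); x points along the fingers, y is the direction in which the jaws open and shut, and the axes are right-handed (so a half turn about x gives the same grasp; the last joint's range is limited). The gripper opens to 85 mm and grips with 20 to 120 N. Pads are 22 mm wide; open, the fingers measure 114 mm over their backs; the gripper's body (76 mm by 85 mm) begins 54 mm behind the grasp point. The pads swing forward as they close: fully open they stand 13 mm farther back than shut.
Start: joints at [-74.656, 22.827, 2.584, 88.041, -1.071, 69.15, -2.905], TCP at [0.233, 0.607, 0.231] pointing down, gripper open.
Joint ranges: [-161.44, 161.44], [-28.35, 127.94], [-78.24, 83.42], [0, 140.83], [-78.03, 258.03], [13.02, 114.36], [-168.23, 168.23]. Speed limits (degrees/s): [147.25, 147.25, 180, 180, 180, 180, 180].

## Interface

Orientations are given as [roll, pitch, yaw] about the fixed x, y, z axes, in that order (R = Rz(yaw) Ry(pitch) Rx(roll)).
In Python, from rig import status, vision, arm gives the robot as it stands.
- The arm moves only by the shell command python3 -m creep 'ROWS' [OPENING] [FORCE]. ROWS is text: rows parted by semicolons, each of 4 numbers parted by spaces: the shift along the tool's x, y, z in m, then the turn about the tool's x in degrees. In form: tx ty tz turn; .... A call has 1 to 8 rows; each row shifts and turns the pose as measured when the row begins, along the tool's axes as they then stand; what a row does not reach is not made up. A row lasts 1/10 s, in which the tool goes at most 50 mm and 8.59 degrees, less where a joint would pass 70% of its speed; a pose out of reach is approached as far as the arm can. A call is refused whole if a number of a shift passes 0.05 or a number of a turn 8.59, either way. A call with a gripper value outside its range is refused whole. OPENING is the finger opening in m, from 0 to 0.0854, set as the call begins (- or left out, the last holds). The fingers move at their own pace and stop on an object; FORCE is the grip in N (left out, the last holds). Time passes only in rows, so rows that do not move let the fingers close. It gives the time, the measured TCP pose, the force and the opening at its end, in the units of the state.
- status.state(): the state, without advancing time (a new reading comes with each control period).
- vision.camera(name): name is "scene" or "top" or "wrist"; returns (picture, depth): 400x640x3 uint8, red, green, blue; 400x640 float32, m along the optical axis (not along the pixel's ray), 0 where there is no reading.
- vision.camera_model(name): a dict with "K" (3x3 intrinsics, pixels), "extrinsics" (4x4, takes a point from camera to world coordinates). Camera axes: x right, y down, z forward; pixel columns grow to the right and rows downward; lengths in m; the calibration is good to about 2 mm. A picture is of the moment at which its call begins: read the wrist's pose just before it. camera_model takes no time and is no camera call; for the wrist camera it gives the pose at the moment of the call.
- arm.sign_off(): hands the job in, once; it reports no verdict.
The state is a dict: "time": time; "q": joint angles; "dq": joint speeds; "tau": joint torques, N m; "position": TCP position; "tool_rot": TCP orientation; "contact_force": force on the tool from outside, world axes, zero at the start; "moment": the same for the moment, N m; "grip_width": finger opening in m.
Only numpy, scipy, OpenCV 4.12 (cv2) and the standard library are available. Lean on these libraries where they do the work, as an engineer would, in place of code of your own. Each camera call takes 0.05 s, during which the arm holds its last target. There are 200 camera calls.

## Working session

There is one attempt and no reset: what is moved stays moved. The work goes in short steps, Python scripts to look and compute and a shell command to move; the robot and the scene stay as the last step left them, time stands still between calls to the robot, and variables do not carry over. Pictures are saved under pics/ and viewed, about 8 in all and at most 12, crops included, and the job is handed in when it is done.

```bash
ls; mkdir -p pics; python3 - <<'E'
from rig import status,vision,arm
import cv2,numpy as np
print(status.state())
for n in("scene","top"):
    p,d=vision.camera(n); m=vision.camera_model(n)
    cv2.imwrite(f"pics/{n}0.png",p[:,:,::-1]); np.savez(f"{n}0.npz",p=p,d=d,K=m["K"],E=m["extrinsics"]); print(n,m)
E
```

```text
pics
{'time': 0.0, 'q': array([-74.65706105,  22.87224377,   2.5821871 ,  88.11449717,
        -1.07096476,  69.1510656 ,  -2.90478247]), 'dq': array([-0.03165944,  0.01995064, -0.02140496,  0.04748821,  0.06928831,
        0.05339086,  0.13269041]), 'tau': array([ 8.52312746e-05, -4.75134230e+01,  1.36491202e+00, -2.54220879e+01,
        1.17210404e-02,  9.44820174e-03,  6.08293448e-06]), 'position': array([0.23287163, 0.60616395, 0.230258  ]), 'tool_rot': array([ -85.44390593,   89.88634973, -106.45421835]), 'contact_force': array([ 0.38725646, -0.22044705, -0.64861733]), 'moment': array([-0.01381605, -0.01945534,  0.0035325 ]), 'grip_width': 0.08542293367802802}
scene {'K': array([[385.60737322,   0.        , 326.95894306],
       [  0.        , 385.60737322, 203.02410545],
       [  0.        ,   0.        ,   1.        ]]), 'extrinsics': array([[-0.60076691,  0.47298205, -0.6444898 ,  1.42401952],
       [ 0.79920972,  0.33667492, -0.49790945,  0.63923843],
       [-0.01851869, -0.81421003, -0.58027501,  0.89898108],
       [ 0.        ,  0.        ,  0.        ,  1.        ]])}
top {'K': array([[364.52316224,   0.        , 321.45552065],
       [  0.        , 364.52316224, 205.48412151],
       [  0.        ,   0.        ,   1.        ]]), 'extrinsics': array([[ 0.00865901, -0.99776346,  0.06628041,  0.54029769],
       [-0.99984118, -0.00760641,  0.01611686, -0.00519093],
       [-0.01557666, -0.06640944, -0.99767086,  1.40961529],
       [ 0.        ,  0.        ,  0.        ,  1.        ]])}
```

View pics/top0.png

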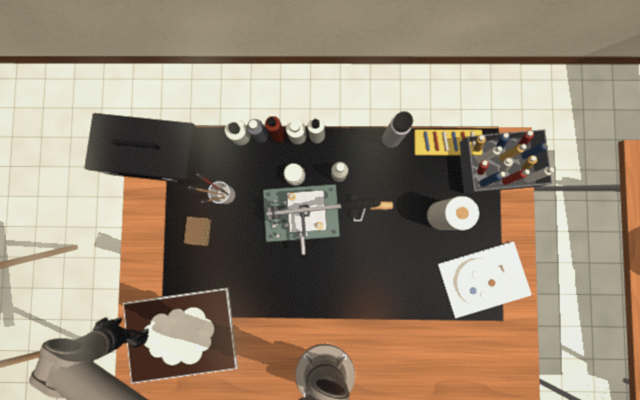

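View pics/scene0.png

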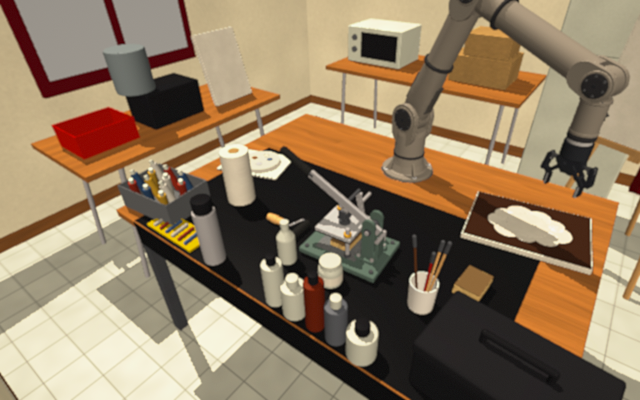

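Top view: the green press base is at about (264–340, 186–241), the lever points right (world −y) and the catch peg points down towards the robot, ending near (303, 252). So press yaw is about 90°. I'll measure it next.

```bash
cat > h.py <<'E'
import numpy as np,cv2
from scipy.spatial.transform import Rotation as R
def cloud(p,d,K,E):
    v,u=np.mgrid[:p.shape[0],:p.shape[1]]
    c=np.stack([(u-K[0,2])/K[0,0]*d,(v-K[1,2])/K[1,1]*d,d],-1)
    return c@E[:3,:3].T+E[:3,3]
def load(n):
    z=np.load(n+"0.npz"); return z["p"],z["d"],cloud(z["p"],z["d"],z["K"],z["E"])
E
python3 - <<'E'
from h import *
P={}
for n in("top","scene"):
    p,d,X=load(n); hsv=cv2.cvtColor(p,cv2.COLOR_RGB2HSV)
    roi=(X[...,0]>.35)&(X[...,0]<.75)&(X[...,1]>-.35)&(X[...,1]<.3)&(d>0)
    g=roi&(hsv[...,0]>55)&(hsv[...,0]<100)&(hsv[...,1]>40)&(abs(X[...,2]-.03)<.008)
    pts=X[g][:,:2].astype(np.float32); r=cv2.minAreaRect(pts*1000); print(n,g.sum(),r,np.median(X[g][:,2]))
    # lever high points
    h=roi&(X[...,2]>.17)
    q=X[h]; print(' high',len(q),q.min(0),q.max(0))
    q2=X[roi&(X[...,2]>.21)]
    if len(q2)>5:
        c=q2.mean(0);_,s,vt=np.linalg.svd(q2-c); print(' lever',c,vt[0],np.degrees(np.arctan2(vt[0][1],vt[0][0])),q2[q2[:,2].argmax()],q2[q2[:,1].argmin()])
E
```

```text
top 0 ((0.0, 0.0), (0.0, 0.0), 0.0) nan
 high 797 [ 0.51892691 -0.16252711  0.17020872] [0.63660567 0.19753685 0.33287133]
 lever [ 0.61718069 -0.06918234  0.28596589] [-0.07034486  0.88375439 -0.46263352] 94.55101973002421 [ 0.62627998 -0.14009381  0.33287133] [ 0.62143333 -0.16252711  0.320421  ]
scene 271 ((609.4970703125, 97.48944091796875), (201.2960205078125, 280.457763671875), 4.363696575164795) 0.029292226023183043
 high 1106 [ 0.52116314 -0.16102892  0.17002689] [0.64419973 0.20144927 0.33286006]
 lever [ 0.62505711 -0.04583268  0.26954899] [-0.09036038  0.87291788 -0.47942609] 95.90994244174928 [ 0.62850131 -0.14345551  0.33286006] [ 0.63514284 -0.16102892  0.3161196 ]
  return _methods._mean(a, axis=axis, dtype=dtype,
  ret = ret.dtype.type(ret / rcount)
```

```bash
cat >> h.py <<'E'
YAW=np.radians(94.36);C=np.array([.6095,.0975])
U=np.array([np.cos(YAW),np.sin(YAW)]);V=np.array([-U[1],U[0]]);O=C-.02*U
def world(x,y,z): return np.r_[O+x*U+y*V,z]
def press(w): a=np.asarray(w)[:2]-O; return np.r_[a@U,a@V,w[2]]
def Rm(s): return R.from_euler('xyz',s["tool_rot"],degrees=True).as_matrix()
def rel(target):
    from rig import status
    s=status.state();M=Rm(s)
    print('t',round(s["time"],2),'press mm',(press(s["position"])*1e3).round(1),'F',s["contact_force"].round(1),'w',round(s["grip_width"],4))
    print('tool x',M[:,0].round(3),'jaw y vs V: turn',)
    a=M[:2,1];t=np.degrees(np.arctan2(V@np.array([-a[1],a[0]]),V@a)); t=(t+90)%180-90
    # world ccw turn t; about tool x (down) sign flips
    print('turn about tool x',round(-t,2) if M[2,0]<0 else round(t,2))
    d=target-s["position"];print('world d mm',(d*1e3).round(1),' tool d mm',(M.T@d*1e3).round(1),' tool axes z',M[:,2].round(3),'y',M[:,1].round(3))
    M2=M@R.from_euler('x',-t,degrees=True).as_matrix(); print('tool d after turn',(M2.T@d*1e3).round(1))
E
python3 - <<'E'
from h import *
rel(world(-.035,.136,.23))
E
python3 -m creep '0 0 0 0' 0
```

```text
t 0.1 press mm [555.9 336.9 230.4] F [-0.6  0.5 -0. ] w 0.0853
tool x [-0.001 -0.002 -1.   ] jaw y vs V: turn
turn about tool x 64.63
world d mm [ 2.452e+02 -5.739e+02 -4.000e-01]  tool d mm [   1.2 -447.9  434.7]  tool axes z [ 0.934 -0.358  0.   ] y [ 0.358  0.934 -0.002]
tool d after turn [  1.2 200.9 590.9]
time: 0.2
position: [0.2327, 0.606, 0.2298]
tool_rot: [-85.9, 89.8, -106.9]
contact_force: [-0.7, 0.5, -0.0]
grip_width: 0.0732
```

```bash
python3 -m creep '0 0 0 8.08;0 0 0 8.08;0 0 0 8.08;0 0 0 8.08;0 0 0 8.08;0 0 0 8.08;0 0 0 8.08;0 0 0 8.08' 0 40
python3 -m creep '0 0.012 0.035 0;0 0.012 0.035 0;0 0.012 0.035 0;0 0.012 0.035 0;0 0.012 0.035 0;0 0.012 0.035 0;0 0.012 0.035 0;0 0.012 0.035 0'
python3 -c "
from h import *
rel(world(-.035,.136,.23))"
```

```text
time: 1.0
position: [0.232, 0.6038, 0.2263]
tool_rot: [-23.1, 89.4, -111.4]
contact_force: [0.5, 0.1, -0.1]
grip_width: 0.0001
time: 1.8
position: [0.3349, 0.3216, 0.2248]
tool_rot: [-32.8, 89.3, -120.5]
contact_force: [1.3, -0.2, 0.2]
grip_width: 0.0
t 1.8 press mm [264.4 256.7 224.8] F [ 1.3 -0.2  0.2] w 0.0
tool x [-0.006 -0.01  -1.   ] jaw y vs V: turn
turn about tool x -2.06
world d mm [ 143.2 -289.3    5.2]  tool d mm [ -3.1 131.4 294.9]  tool axes z [ 0.04  -0.999  0.01 ] y [ 0.999  0.04  -0.006]
tool d after turn [ -3.1 120.7 299.4]
```

```bash
python3 -m creep '0 0.015 0.038 -2;0 0.015 0.038 0;0 0.015 0.038 0;0 0.015 0.038 0;0 0.015 0.038 0;0 0.015 0.038 0;0 0.015 0.038 0;0 0.015 0.032 0'
python3 -c "
from h import *
rel(world(-.035,.136,.23))
from rig import vision
p,d=vision.camera('scene');cv2.imwrite('pics/s1.png',cv2.resize(p[130:300,240:460],None,fx=3.5,fy=3.5)[:,:,::-1])"
```

```text
time: 2.6
position: [0.4783, 0.02, 0.2267]
tool_rot: [-48.6, 89.6, -134.0]
contact_force: [0.8, -0.4, -0.3]
grip_width: 0.0003
t 2.6 press mm [-47.3 136.7 226.7] F [ 0.8 -0.4 -0.3] w 0.0003
tool x [-0.005 -0.006 -1.   ] jaw y vs V: turn
turn about tool x 0.17
world d mm [-0.3 12.3  3.3]  tool d mm [ -3.3   0.7 -12.3]  tool axes z [ 0.079 -0.997  0.005] y [ 0.997  0.079 -0.006]
tool d after turn [ -3.3   0.7 -12.3]
```

View pics/s1.png

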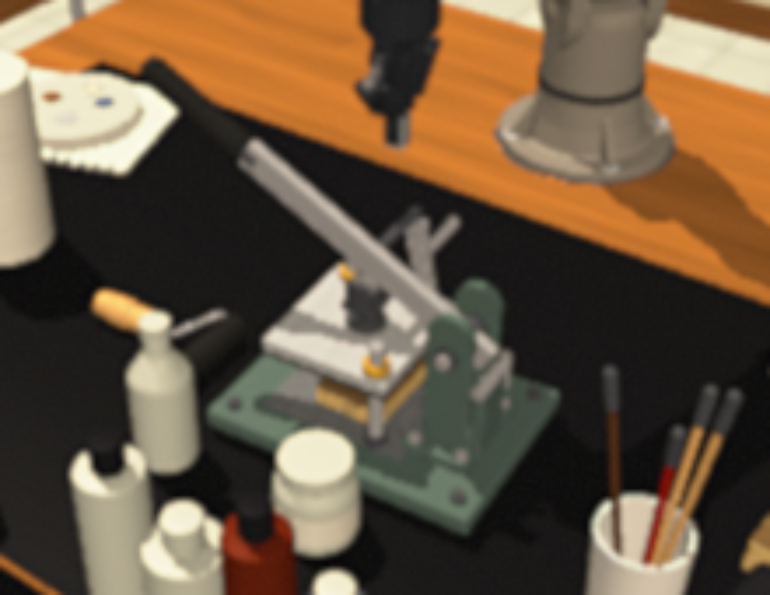

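The picture shows the closed gripper at about (395, 140) on the operator's side of the catch, with the prop under the pin near (425, 230). The layout matches the plan, so I'll lower and push the peg towards press +x.

```bash
python3 -m creep '0.03 0 0 0;0.03 0 0 0;0.03 0 0 0;0.005 0 0 0;0 0 -0.01 0'
python3 -m creep '0 0 -0.015 0;0 0 -0.012 0;0 0 -0.012 0;0 0 -0.012 0;0 0 -0.012 0;0 0 -0.012 0'
python3 -c "
from h import *
rel(world(.07,.136,.135))"
```

```text
time: 3.15
position: [0.4826, 0.0188, 0.131]
tool_rot: [10.8, 89.4, -75.7]
contact_force: [-0.4, -0.1, -0.3]
grip_width: 0.0002
time: 3.75
position: [0.4815, 0.0513, 0.1337]
tool_rot: [9.4, 86.2, -79.6]
contact_force: [2.7, -26.7, -2.1]
grip_width: 0.0002
t 3.75 press mm [-16.4 131.2 133.7] F [  2.7 -26.7  -2.1] w 0.0002
tool x [ 0.012 -0.065 -0.998] jaw y vs V: turn
turn about tool x -3.32
world d mm [-11.4  85.7   1.3]  tool d mm [ -7.   -9.8 -85.7]  tool axes z [ 0.017 -0.998  0.065] y [1.    0.018 0.011]
tool d after turn [ -7.   -4.8 -86.1]
```

Force is 27 N where under 1 N was expected, so something other than the peg may be touched. I'll back off and look.

```bash
python3 - <<'E'
from h import *
from rig import vision,status
s=status.state();print(s['moment'],s['contact_force'])
a=[]
for n in('scene','top'):
    p,d=vision.camera(n);m=vision.camera_model(n)
    q=np.linalg.inv(m['extrinsics'])@np.r_[world(.01,.1,.17),1];uv=m['K']@q[:3];u,v=(uv[:2]/uv[2]).astype(int)
    a.append(cv2.resize(p[v-50:v+50,u-33:u+33],(396,600),interpolation=2))
cv2.imwrite('pics/s2.png',np.hstack(a)[:,:,::-1])
E
python3 -m creep '0 0 0.015 0;0 0 0.01 0'
```

```text
[-4.26974216 -0.32250201 -1.06502387] [  2.71876825 -26.74305839  -2.08226123]
time: 4.05
position: [0.4828, 0.0243, 0.1369]
tool_rot: [11.2, 86.1, -77.9]
contact_force: [-0.8, -0.3, 0.1]
grip_width: -0.0002
```

View pics/s2.png

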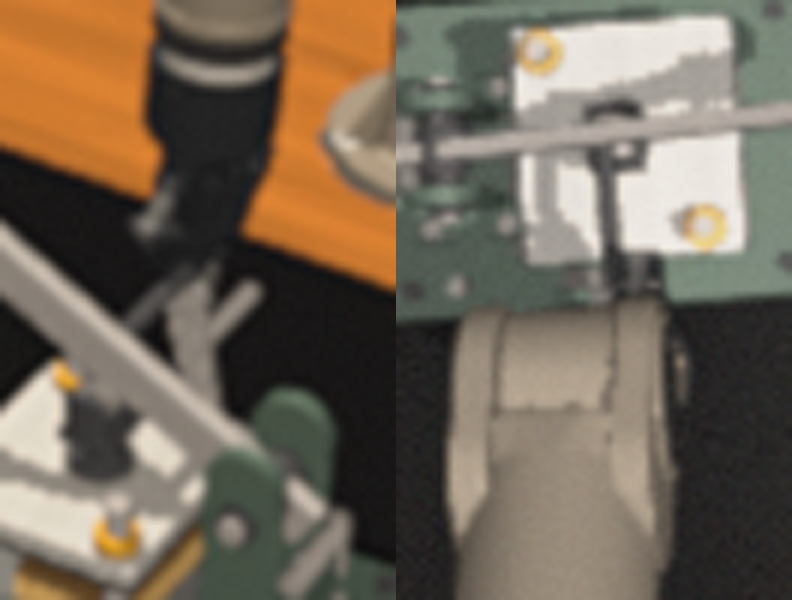

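The moment places the contact about 40 mm press-inward of the tool axis. In the left picture the gripper knuckle, at about (210, 260), is level with the pin and prop, so it hit the pin's end rather than the peg. I'll shift outward to press y ≈ 150 and push on the ball end.

```bash
python3 -m creep '0 -0.018 0 -1.7;0 0 0 -1.6'
python3 -c "
from h import *
rel(world(-.01,.150,.130))"
```

```text
time: 4.25
position: [0.4657, 0.0245, 0.1382]
tool_rot: [10.8, 86.2, -74.9]
contact_force: [0.7, -0.1, -0.2]
grip_width: -0.0002
t 4.25 press mm [-41.8 148.9 138.2] F [ 0.7 -0.1 -0.2] w -0.0002
tool x [ 0.017 -0.064 -0.998] jaw y vs V: turn
turn about tool x -0.04
world d mm [-3.5 31.7 -8.2]  tool d mm [  6.1  -1.2 -32.3]  tool axes z [ 0.074 -0.995  0.065] y [0.997 0.075 0.012]
tool d after turn [  6.1  -1.2 -32.3]
```

```bash
python3 -m creep '0.006 -0.001 -0.012 0;0 0 -0.012 0;0 0 -0.01 0;0 0 -0.008 0;0 0 -0.008 0;0 0 -0.008 0'
python3 -c "
from h import *
rel(world(.07,.150,.130))"
```

```text
time: 4.85
position: [0.4635, 0.091, 0.1294]
tool_rot: [16.1, 86.3, -69.2]
contact_force: [-0.0, -0.1, -0.5]
grip_width: -0.0001
t 4.85 press mm [ 24.7 146.1 129.4] F [-0.  -0.1 -0.5] w -0.0001
tool x [ 0.023 -0.061 -0.998] jaw y vs V: turn
turn about tool x 0.34
world d mm [-7.3 44.9  0.6]  tool d mm [ -3.5  -3.6 -45.2]  tool axes z [ 0.081 -0.995  0.063] y [0.996 0.082 0.018]
tool d after turn [ -3.5  -3.9 -45.2]
```

```bash
python3 -m creep '0 -0.003 -0.012 0;0 0 -0.012 0;0 0 -0.012 0;0 0 -0.01 0;0 0 0 0;0 0 0 0'
python3 - <<'E'
from h import *
rel(world(.07,.150,.130))
from rig import vision
p,d=vision.camera('scene');m=vision.camera_model('scene')
q=np.linalg.inv(m['extrinsics'])@np.r_[world(.04,.05,.12),1];uv=m['K']@q[:3];u,v=(uv[:2]/uv[2]).astype(int)
cv2.imwrite('pics/s3.png',cv2.resize(p[v-60:v+60,u-75:u+75],None,fx=5,fy=5,interpolation=2)[:,:,::-1])
E
```

```text
time: 5.45
position: [0.4568, 0.1426, 0.1259]
tool_rot: [16.7, 86.2, -68.4]
contact_force: [-0.1, 0.5, -0.6]
grip_width: -0.0
t 5.45 press mm [ 76.6 148.8 125.9] F [-0.1  0.5 -0.6] w -0.0
tool x [ 0.024 -0.061 -0.998] jaw y vs V: turn
turn about tool x 0.53
world d mm [-0.6 -6.7  4.1]  tool d mm [-3.7 -1.1  6.9]  tool axes z [ 0.084 -0.994  0.063] y [0.996 0.085 0.019]
tool d after turn [-3.7 -1.1  6.9]
```

View pics/s3.png

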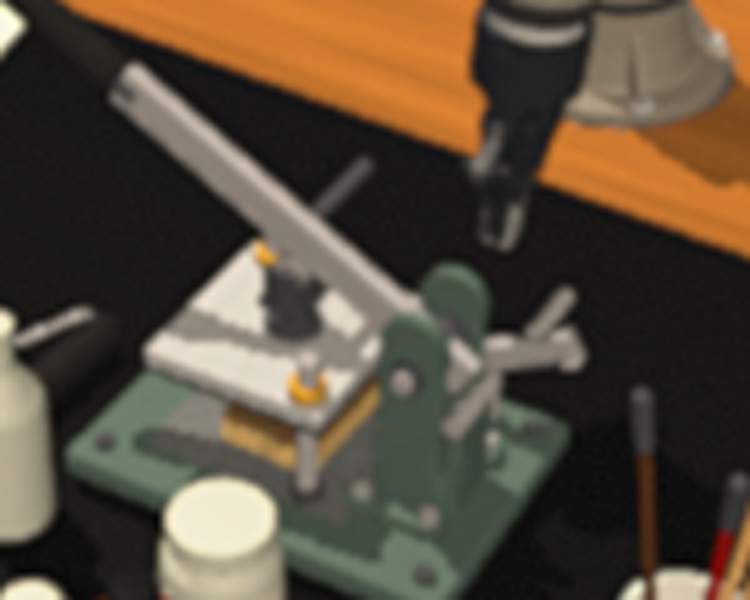

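The prop, near (540, 350), now lies back towards the cheek's far side with its peg at about (555, 310). Both pin and lever are free. Next: up and over to the lever's grip.

```bash
python3 - <<'E'
from h import *
from rig import vision
p,d=vision.camera('scene');m=vision.camera_model('scene');X=cloud(p,d,m['K'],m['extrinsics'])
r=X.reshape(-1,3);w=np.c_[(r[:,:2]-O)@U,(r[:,:2]-O)@V,r[:,2]]*1e3
k=(w[:,0]>85)&(w[:,0]<220)&(w[:,1]>88)&(w[:,1]<170)&(w[:,2]>60)&(w[:,2]<115);print('peg',k.sum(),np.median(w[k],0).round(),w[k].min(0).round(),w[k].max(0).round())
k=(w[:,0]>-240)&(w[:,0]<-120)&(abs(w[:,1])<40)&(w[:,2]>240)&(w[:,2]<345)
g=w[k]
for a in range(-240,-120,20):
    j=g[(g[:,0]>=a)&(g[:,0]<a+20)]
    if len(j): print(a,len(j),j[:,1].min().round(),j[:,1].max().round(),j[:,2].max().round())
E
python3 -m creep '-0.04 0 0.025 0;-0.04 0 0.03 0;-0.04 0 0.03 0;-0.04 0 0.03 0;-0.035 0 0.03 0;-0.035 0 0.035 0;-0.03 0 0.035 0;0 0 0.04 0' 0.0854
python3 -c "
from h import *
rel(world(-.181,.0,.390))"
```

```text
peg 51 [130. 132.  98.] [122.  93.  91.] [136. 161. 103.]
-240 33 -14.0 5.0 333.0
-220 59 -14.0 11.0 331.0
-200 62 -15.0 10.0 320.0
-180 61 -16.0 13.0 308.0
-160 65 -15.0 7.0 298.0
-140 71 -15.0 11.0 285.0
time: 6.35
position: [0.4703, -0.102, 0.4077]
tool_rot: [14.8, 86.2, -70.2]
contact_force: [0.6, -0.2, -0.3]
grip_width: 0.0855
t 6.35 press mm [-168.3  153.9  407.7] F [ 0.6 -0.2 -0.3] w 0.0855
tool x [ 0.022 -0.063 -0.998] jaw y vs V: turn
turn about tool x 0.59
world d mm [154.4  -0.9 -17.7]  tool d mm [ 21.2 153.5  12.9]  tool axes z [ 0.085 -0.994  0.064] y [0.996 0.086 0.017]
tool d after turn [ 21.2 153.6  11.3]
```

Peg cloud sits at press (130, 132, 98) mm, which is the right-back position. The grip is centred at about y = −1 mm.

```bash
python3 -m creep '0 0.04 0.005 0.6;0 0.04 0.005 0;0 0.04 0 0;0 0.034 0 0;0 0 0 0'
python3 - <<'E'
from h import *
rel(world(-.183,-.001,.274))
from rig import vision
p,d=vision.camera('wrist');cv2.imwrite('pics/w4.png',p[:,:,::-1])
E
```

```text
time: 6.85
position: [0.6275, -0.1156, 0.4158]
tool_rot: [25.9, 86.3, -60.8]
contact_force: [0.3, 0.5, -0.3]
grip_width: 0.0852
t 6.85 press mm [-193.8   -1.8  415.8] F [ 0.3  0.5 -0.3] w 0.0852
tool x [ 0.031 -0.056 -0.998] jaw y vs V: turn
turn about tool x -0.99
world d mm [  -1.6   10.8 -141.8]  tool d mm [140.9  -4.9 -19. ]  tool axes z [ 0.057 -0.997  0.058] y [0.998 0.059 0.028]
tool d after turn [140.9  -4.6 -19.1]
```

View pics/w4.png

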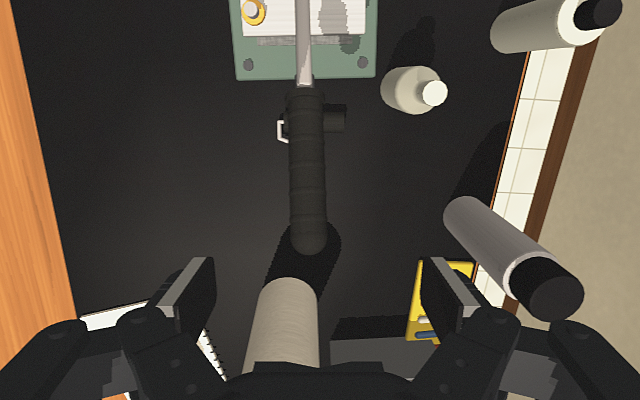

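The wrist view shows the rubber grip around (307, 170), running up the image midway between the open fingers. The sides are clear, so I'll descend.

```bash
python3 -m creep '0.03 -0.003 -0.006 -1;0.03 -0.001 -0.005 0;0.03 0 -0.004 0;0.025 0 -0.002 0'
python3 -c "
from h import *
rel(world(-.183,-.001,.274))"
```

```text
time: 7.3
position: [0.6211, -0.1122, 0.3029]
tool_rot: [30.4, 86.1, -55.7]
contact_force: [0.2, -0.3, 0.8]
grip_width: 0.0853
t 7.3 press mm [-190.     4.4  302.9] F [ 0.2 -0.3  0.8] w 0.0853
tool x [ 0.038 -0.056 -0.998] jaw y vs V: turn
turn about tool x -0.46
world d mm [  4.8   7.4 -28.9]  tool d mm [28.6  4.3 -8.8]  tool axes z [ 0.066 -0.996  0.059] y [0.997 0.068 0.035]
tool d after turn [28.6  4.4 -8.7]
```

```bash
python3 -m creep '0.016 0.004 -0.006 -0.4;0.011 0.002 -0.003 0;0 0 0 0'
python3 -c "
from h import *
rel(world(-.183,-.001,.274))"
```

```text
time: 7.6
position: [0.6237, -0.1037, 0.2729]
tool_rot: [28.6, 86.4, -57.2]
contact_force: [0.8, 0.1, 0.2]
grip_width: 0.0853
t 7.6 press mm [-181.7    1.1  272.9] F [0.8 0.1 0.2] w 0.0853
tool x [ 0.034 -0.053 -0.998] jaw y vs V: turn
turn about tool x -0.14
world d mm [ 2.2 -1.1  1.1]  tool d mm [-1.   2.2  1.3]  tool axes z [ 0.072 -0.996  0.055] y [0.997 0.074 0.03 ]
tool d after turn [-1.   2.2  1.3]
```

```bash
python3 -m creep '0 0.002 0 0;0 0 0 0;0 0 0 0;0 0 0 0;0 0 0 0;0 0 0 0;0 0 0 0' 0 45
python3 -c "
from h import *
rel(world(-.183,-.001,.274))"
```

```text
time: 8.3
position: [0.6222, -0.1049, 0.2774]
tool_rot: [23.8, 86.7, -62.0]
contact_force: [-2.3, 0.5, 0.9]
grip_width: 0.0264
t 8.3 press mm [-182.7    2.7  277.4] F [-2.3  0.5  0.9] w 0.0264
tool x [ 0.027 -0.051 -0.998] jaw y vs V: turn
turn about tool x -0.15
world d mm [ 3.7  0.  -3.4]  tool d mm [3.5 3.6 0.1]  tool axes z [ 0.072 -0.996  0.053] y [0.997 0.073 0.023]
tool d after turn [3.5 3.6 0.1]
```

```bash
cat > st.py <<'E'
from h import *
from rig import status
s=status.state();M=Rm(s);g=press(s["position"]-.019*M[:,0])*1e3
r=np.hypot(100-g[0],g[2]-140);a=np.arctan2(g[2]-140,100-g[0])
print('t %.2f g %s r %.1f elev %.3f theta %.3f arc %.1f F %s M %s w %.4f'%(s["time"],g.round(1),r,a,.5-a,(.5-a)*320,s["contact_force"].round(2),s["moment"].round(2),s["grip_width"]))
E
python3 st.py; python3 -m creep '0.006 0 0.003 0;0.006 0 0.003 0;0.006 0 0.003 0' >/dev/null;python3 st.py;python3 -m creep '0.006 0 0.0025 0;0.006 0 0.0025 0;0.006 0 0.0025 0' >/dev/null;python3 st.py
```

```text
t 8.30 g [-181.7    3.2  296.3] r 322.2 elev 0.507 theta -0.007 arc -2.1 F [-2.29  0.5   0.91] M [0.18 0.42 0.14] w 0.0264
t 8.60 g [-190.8    3.1  278.9] r 322.3 elev 0.446 theta 0.054 arc 17.4 F [-3.23  2.74  3.04] M [0.86 0.87 0.07] w 0.0267
t 8.90 g [-199.7    3.   259.5] r 322.7 elev 0.380 theta 0.120 arc 38.5 F [-3.37  3.66  3.51] M [1.02 0.85 0.27] w 0.0266
```

```bash
python3 -m creep '0.006 0.0005 0.002 0;0.006 0.0005 0.002 0;0.006 0.0005 0.002 0' >/dev/null;python3 st.py;python3 -m creep '0.006 0 0.0015 0;0.006 0 0.0015 0;0.006 0 0.0015 0' >/dev/null;python3 st.py
python3 -m creep '0.003 0 0.0008 0;0.003 0 0.0006 0' >/dev/null;python3 st.py;python3 -m creep '0.002 0 0.0004 0;0 0 0 0' >/dev/null;python3 st.py
```

```text
t 9.20 g [-207.5    3.   239.5] r 323.2 elev 0.313 theta 0.187 arc 59.8 F [-5.32  2.41  4.5 ] M [0.73 0.97 0.27] w 0.0267
t 9.50 g [-213.6    2.9  220. ] r 323.7 elev 0.250 theta 0.250 arc 80.1 F [-4.61  3.05  4.99] M [ 0.98  0.89 -0.01] w 0.0267
t 9.70 g [-215.4    2.9  213. ] r 323.8 elev 0.228 theta 0.272 arc 87.2 F [-3.86  1.84  5.47] M [0.89 0.85 0.09] w 0.0264
t 9.90 g [-216.1    2.9  210.5] r 323.9 elev 0.220 theta 0.280 arc 89.7 F [-4.03  1.13  3.74] M [0.76 0.73 0.13] w 0.0269
```

```bash
cat >> st.py <<'E'
F=s["contact_force"];print('   TANG %.2f'%(F[2]*np.cos(a)+F[:2]@U*np.sin(a)))
E
for i in 1 2 3 4 5 6 7 8; do python3 -m creep '0.002 0 0.0003 0;0 0 0 0' >/dev/null;python3 st.py; done
```

```text
t 10.10 g [-216.5    2.9  208.7] r 323.9 elev 0.214 theta 0.286 arc 91.6 F [-2.66  1.23  4.23] M [0.82 0.85 0.15] w 0.0265
   TANG 4.43
t 10.30 g [-216.9    2.9  207. ] r 324.0 elev 0.208 theta 0.292 arc 93.3 F [-2.99  1.52  3.65] M [0.68 0.78 0.22] w 0.0264
   TANG 3.93
t 10.50 g [-217.3    2.9  205.3] r 323.9 elev 0.203 theta 0.297 arc 95.1 F [-3.76  1.8   3.44] M [0.71 0.82 0.15] w 0.0267
   TANG 3.78
t 10.70 g [-217.7    2.9  203.5] r 324.0 elev 0.197 theta 0.303 arc 96.9 F [-3.37  2.13  4.23] M [0.71 0.81 0.05] w 0.0266
   TANG 4.62
t 10.90 g [-218.1    2.9  201.7] r 324.1 elev 0.192 theta 0.308 arc 98.7 F [-4.74  1.85  3.02] M [0.68 0.79 0.26] w 0.0271
   TANG 3.39
t 11.10 g [-218.5    2.9  200. ] r 324.1 elev 0.186 theta 0.314 arc 100.5 F [-4.28  1.83  3.63] M [0.78 0.75 0.1 ] w 0.0265
   TANG 3.96
t 11.30 g [-218.8    2.9  198.2] r 324.1 elev 0.181 theta 0.319 arc 102.2 F [-3.49  2.15  5.02] M [0.78 0.76 0.05] w 0.0265
   TANG 5.38
t 11.50 g [-219.1    2.9  196.5] r 324.1 elev 0.175 theta 0.325 arc 103.9 F [-3.9   1.7   5.21] M [0.77 0.85 0.1 ] w 0.0266
   TANG 5.48
```

```bash

for i in 1 2 3 4; do python3 -m creep '0.002 0 0.0003 0;0 0 0 0' >/dev/null;python3 st.py|cut -c1-95; done
```

```text
t 11.70 g [-219.5    2.9  194.8] r 324.2 elev 0.170 theta 0.330 arc 105.6 F [-3.28  2.36  5.08]
   TANG 5.44
t 11.90 g [-219.8    2.9  193.1] r 324.2 elev 0.165 theta 0.335 arc 107.3 F [-3.07  2.59  3.7 ]
   TANG 4.11
t 12.10 g [-220.1    2.9  191.5] r 324.2 elev 0.160 theta 0.340 arc 108.9 F [-3.45  2.05  4.35]
   TANG 4.66
t 12.30 g [-220.4    2.9  189.9] r 324.3 elev 0.155 theta 0.345 arc 110.5 F [-3.72  2.48  4.17]
   TANG 4.54
```

```bash

for i in 1 2 3 4 5; do python3 -m creep '0.002 0 0.0003 0;0 0 0 0' >/dev/null;python3 st.py|cut -c1-95; done
```

```text
t 12.50 g [-220.8    2.9  188.3] r 324.4 elev 0.149 theta 0.351 arc 112.2 F [-2.57  2.01  3.99]
   TANG 4.27
t 12.70 g [-221.     2.9  186.7] r 324.4 elev 0.144 theta 0.356 arc 113.8 F [-3.53  1.79  5.29]
   TANG 5.53
t 12.90 g [-221.2    2.9  185.1] r 324.4 elev 0.139 theta 0.361 arc 115.4 F [-4.22  1.53  5.03]
   TANG 5.23
t 13.10 g [-221.5    2.9  183.5] r 324.4 elev 0.135 theta 0.365 arc 116.9 F [-4.68  1.6   3.82]
   TANG 4.04
t 13.30 g [-221.8    2.9  181.9] r 324.5 elev 0.130 theta 0.370 arc 118.5 F [-4.02  1.42  3.9 ]
   TANG 4.09
```

```bash

for i in 1 2 3 4 5; do python3 -m creep '0.002 0 0.0002 0;0 0 0 0' >/dev/null;python3 st.py|cut -c1-95; done
```

```text
t 13.50 g [-222.     2.9  180.3] r 324.5 elev 0.125 theta 0.375 arc 120.1 F [-3.93  2.64  3.71]
   TANG 4.05
t 13.70 g [-222.2    2.9  178.8] r 324.5 elev 0.120 theta 0.380 arc 121.7 F [-3.98  1.79  4.64]
   TANG 4.86
t 13.90 g [-222.4    2.9  177.2] r 324.6 elev 0.115 theta 0.385 arc 123.2 F [-3.49  2.18  5.1 ]
   TANG 5.35
t 14.10 g [-222.6    2.9  175.6] r 324.6 elev 0.110 theta 0.390 arc 124.8 F [-3.47  2.53  5.08]
   TANG 5.36
t 14.30 g [-222.8    2.9  174.1] r 324.5 elev 0.105 theta 0.395 arc 126.3 F [-3.16  1.74  5.  ]
   TANG 5.18
```

```bash

for i in 1 2 3 4 5; do python3 -m creep '0.002 0 0.0002 0;0 0 0 0' >/dev/null;python3 st.py|cut -c1-95; done
```

```text
t 14.50 g [-223.     2.9  172.6] r 324.6 elev 0.101 theta 0.399 arc 127.8 F [-3.62  2.08  5.61]
   TANG 5.82
t 14.70 g [-223.2    2.9  171. ] r 324.7 elev 0.096 theta 0.404 arc 129.4 F [-4.19  1.83  5.07]
   TANG 5.25
t 14.90 g [-223.3    2.9  169.4] r 324.7 elev 0.091 theta 0.409 arc 131.0 F [-3.36  1.83  5.17]
   TANG 5.34
t 15.10 g [-223.5    2.9  167.9] r 324.7 elev 0.086 theta 0.414 arc 132.5 F [-4.05  1.83  4.96]
   TANG 5.12
t 15.30 g [-223.7    2.9  166.3] r 324.8 elev 0.081 theta 0.419 arc 134.0 F [-3.76  2.69  4.74]
   TANG 4.97
```

```bash

for i in 1 2 3 4; do python3 -m creep '0.002 0 0.0001 0;0 0 0 0' >/dev/null;python3 st.py|cut -c1-95; done; python3 - <<'E'
from h import *
from rig import vision
p,d=vision.camera('scene');m=vision.camera_model('scene')
q=np.linalg.inv(m['extrinsics'])@np.r_[world(-.06,0,.1),1];uv=m['K']@q[:3];u,v=(uv[:2]/uv[2]).astype(int)
cv2.imwrite('pics/s5.png',cv2.resize(p[v-60:v+60,u-80:u+80],None,fx=5,fy=5,interpolation=2)[:,:,::-1])
E
```

```text
t 15.50 g [-223.8    2.9  165.4] r 324.8 elev 0.078 theta 0.422 arc 135.0 F [-4.65  3.19  6.76]
   TANG 7.02
t 15.70 g [-223.9    2.9  164.9] r 324.9 elev 0.077 theta 0.423 arc 135.5 F [-5.37  3.06  7.85]
   TANG 8.10
t 15.90 g [-223.9    2.8  164.5] r 324.8 elev 0.076 theta 0.424 arc 135.8 F [-5.42  3.33  8.24]
   TANG 8.49
t 16.10 g [-223.9    2.9  164.2] r 324.8 elev 0.075 theta 0.425 arc 136.1 F [-6.1   3.06  9.01]
   TANG 9.25
```

View pics/s5.png

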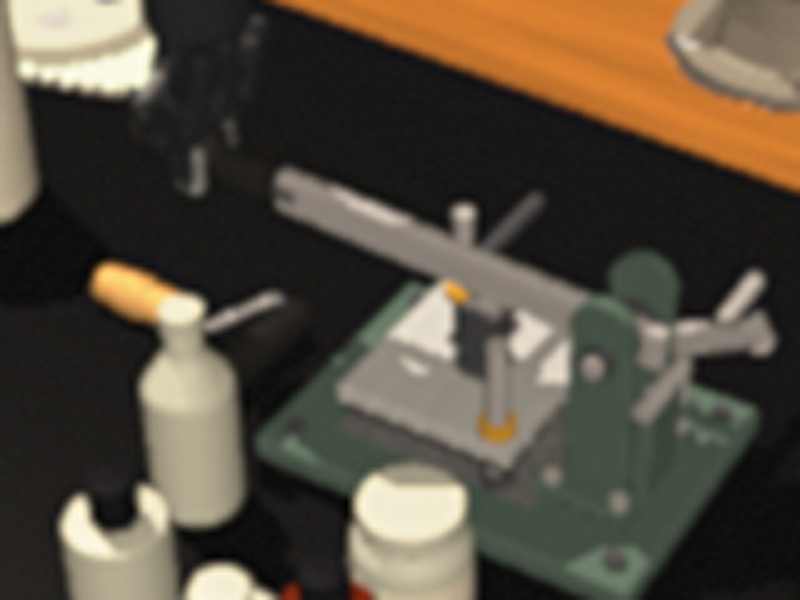

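Seating shows clearly: the pull jumps from about 5 to 8–9 N at theta ≈ 0.421 (arc ≈ 134.7 mm). In the picture the platen lies on the block around (450, 390). The goal is arc ≈ 149.7 mm, theta ≈ 0.468. Zero rows let it sag back, so I'll use leading rows only.

```bash

for i in 1 2 3 4; do python3 -m creep '0.003 0 0.0001 0' >/dev/null;python3 st.py|cut -c1-95; done
```

```text
t 16.25 g [-224.     2.8  162.5] r 324.8 elev 0.069 theta 0.431 arc 137.8 F [-6.    4.14 10.72]
   TANG 11.01
t 16.35 g [-224.2    2.8  160.6] r 324.9 elev 0.064 theta 0.436 arc 139.7 F [-6.19  2.85 11.52]
   TANG 11.70
t 16.45 g [-224.4    2.8  158.8] r 324.9 elev 0.058 theta 0.442 arc 141.5 F [-6.94  4.   11.88]
   TANG 12.12
t 16.55 g [-224.4    2.8  157.1] r 324.9 elev 0.053 theta 0.447 arc 143.1 F [-7.59  4.78 12.72]
   TANG 12.99
```

```bash

for i in 1 2 3; do python3 -m creep '0.0035 0 0 0' >/dev/null;python3 st.py|cut -c1-95; done
```

```text
t 16.65 g [-224.7    2.8  155.3] r 325.0 elev 0.047 theta 0.453 arc 145.0 F [-7.04  3.27 13.78]
   TANG 13.94
t 16.75 g [-224.8    2.8  153.4] r 325.0 elev 0.041 theta 0.459 arc 146.8 F [-7.09  4.41 14.56]
   TANG 14.75
t 16.85 g [-224.8    2.8  151.7] r 325.0 elev 0.036 theta 0.464 arc 148.5 F [-7.98  4.16 15.62]
   TANG 15.78
```

```bash
python3 -m creep '0.003 0 0 0' >/dev/null;python3 st.py|cut -c1-95
python3 - <<'E'
from h import *
from rig import vision
for i in range(6): p,d=vision.camera('scene')
m=vision.camera_model('scene');X=cloud(p,d,m['K'],m['extrinsics'])
r=X[d>0];w=np.c_[(r[:,:2]-O)@U,(r[:,:2]-O)@V,r[:,2]]*1e3
# lever top edge slope between grip and cheeks
k=(w[:,0]>-120)&(w[:,0]<60)&(abs(w[:,1])<9)&(w[:,2]>135)&(w[:,2]<185);g=w[k]
b=[(a+5,np.percentile(g[(g[:,0]>=a)&(g[:,0]<a+10)][:,2],95)) for a in range(-115,-15,10) if ((g[:,0]>=a)&(g[:,0]<a+10)).sum()>2]
b=np.array(b);print(b.round(1).tolist());print('lever top slope',np.polyfit(b[:,0],b[:,1],1))
q=np.linalg.inv(m['extrinsics'])@np.r_[world(-.03,0,.1),1];uv=m['K']@q[:3];u,v=(uv[:2]/uv[2]).astype(int)
cv2.imwrite('pics/s6.png',cv2.resize(p[v-75:v+75,u-100:u+100],None,fx=4,fy=4,interpolation=2)[:,:,::-1])
E
python3 st.py|cut -c1-95
```

```text
t 16.95 g [-224.8    2.8  150.6] r 325.0 elev 0.033 theta 0.467 arc 149.6 F [-7.74  4.52 15.8 ]
   TANG 15.96
[[-110.0, 162.2], [-100.0, 162.2], [-90.0, 160.7], [-80.0, 161.3], [-70.0, 159.9], [-60.0, 158.8], [-50.0, 159.5], [-40.0, 159.7], [-30.0, 159.6], [-20.0, 160.3]]
lever top slope [-2.89761693e-02  1.58537863e+02]
t 17.25 g [-224.8    2.8  150.7] r 325.0 elev 0.033 theta 0.467 arc 149.4 F [-8.16  4.89 16.06]
   TANG 16.23
```

View pics/s6.png

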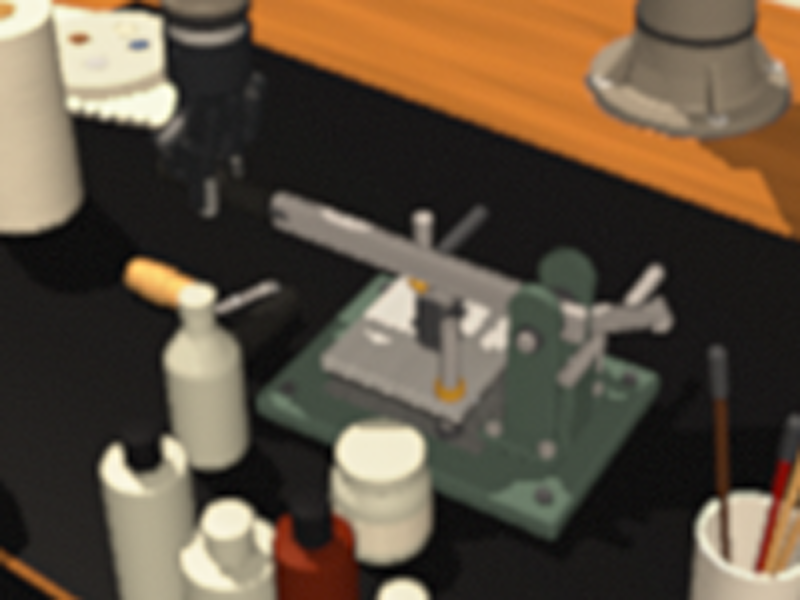

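The hold is steady: theta 0.467, pull 16 N, about 14.7 mm past seating. The lever slope in the image is 0.029, against 0.033 from the pose. The picture shows the catch back at (640, 310), the platen down at (420, 370) and the surrounding items standing where they were.

```bash
python3 -c "
from rig import arm; print(arm.sign_off())"
```

```text
the job is handed in; nothing more can be done
None
```

The tile is nipped, and the job was handed in at about 17 s with the gripper still holding the lever down.

**Catch:** it is flipped right back; the depth image put its peg at press x ≈ 130 mm, z ≈ 98 mm. My first push went wrong: the gripper knuckle hit something other than the peg, most likely the end of the lever's pin. It read 27 N at the wrist, under the limits. I backed off, moved outward, and the second push worked freely.

**Squeeze:** I gripped the lever by its rubber grip and drew it down slowly. The platen seated at about 0.421 rad, where the pull jumped from about 5 to 8 N. I then pulled about 15 mm further, to 0.467 rad.

**Last checks:**
- **Hold:** it stayed steady over 0.3 s at 0.467 rad and about 16 N, as the press's figures predict.
- **Lever slope:** 0.029 rad in the image against 0.033 rad from the arm pose, which agrees well enough.
- **Sideways load:** about 8 N remained on the grip, because I held it roughly 3 mm off centre.
- **Surroundings:** the bottle, tub, brayer, paper roll and mug looked undisturbed in the last picture. The spare blocks were outside that view.
- **Block:** hidden under the platen, so I did not measure whether it shifted.

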